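Set the bracelet stand into the anti-snatch display box

ROBOT

A 7-joint arm with a two-finger parallel gripper is mounted at the origin on the work surface. World frame = base frame: x ahead of the robot, y to its left, z up, the work surface at z = 0. Lengths are in m, angles in degrees, forces in N, time in s.
With the tool pointing down it reaches from about 0.425 to 0.875 m from the base axis. Payload 4.7 kg.
Tool frame: the origin (TCP) lies at the very end of the fingers, on their centre line; the grasp point (between the pads) lies 19 mm behind it (env.grasp_offset is the distance from the TCP to the grasp point, in m); z points along the fingers, y is the line along which they close (so a half turn about z gives the same grasp; the last joint's range is limited). The gripper opens to 87 mm and grips with 3 to 60 N. Pads are 19 mm wide; open, the fingers measure 117 mm over their backs; the gripper's body (75 mm by 190 mm) begins 51 mm behind the grasp point.
Start: joints at [-72.244, 18.392, -4.016, 83.108, 1.295, 78.541, -3.26], TCP at [0.19, 0.622, 0.198] pointing down, gripper open.
Joint ranges: [-163.93, 163.93], [-17.29, 119.83], [-79.2, 71.16], [3.27, 140.29], [-89.18, 269.18], [5.43, 117.66], [-154.24, 154.24]. Speed limits (degrees/s): [147.25, 147.25, 180, 180, 180, 180, 180].

INTERFACE

Orientations are given as [roll, pitch, yaw] about the fixed x, y, z axes, in that order (R = Rz(yaw) Ry(pitch) Rx(roll)).
In Python, from cell import env gives the robot as it stands. The module is installed in compiled form; this text tells all that it offers.
- The arm moves only by the tool drive_tool, never from a script. Its argument "moves" is one flat list of numbers, 5 for each row, row after row: the shift along the tool's x, y, z in units of 40 mm (1.0 is 40 mm), then the turn about the tool's z in units of 10 degrees (1.0 is 10 degrees), then the finger opening in mm, from 0 to 87. A call has 1 to 5 rows; each row is the pose to reach, as a shift and turn from the pose commanded when the call began, along the tool's axes at that moment; what a row does not reach only later rows make up. A row lasts 1/8 s, in which the tool goes at most 62.5 mm and 10.7 degrees, less where a joint would pass 70% of its speed; a pose out of reach is approached as far as the arm can. A call with a gripper value outside its range is refused whole. The fingers move at their own pace and stop on an object; "squeeze" is the grip in N (left out, the last holds). Time passes only in rows, so rows that repeat a pose let the fingers close. It gives the time, the measured TCP pose, the force, the opening and the grip force at its end, in the units of the state.
- env.get_obs(): the state, without advancing time (a new reading comes with each control period).
- env.read_camera(name): name is "scene" or "top" or "wrist"; returns (picture, depth): 420x560x3 uint8, red, green, blue; 420x560 float32, m along the optical axis (not along the pixel's ray), 0 where there is no reading.
- env.camera_model(name): a dict with "K" (3x3 intrinsics, pixels), "k1" (the pictures are not rectified: a ray, as slopes to the right and down, at radius r is drawn at 1 + k1 r^2 times it, then the intrinsics apply), "rvec" (rotation vector, rad) and "tvec" (3), from world to camera coordinates, as OpenCV has them; the wrist camera has in their place "tool_from_camera" (4x4, takes a point from camera to tool coordinates, whose origin is the TCP and whose axes are the flange's). Camera axes: x right, y down, z forward; pixel columns grow to the right and rows downward; lengths in m; the calibration is good to about 2 mm. A picture is of the moment at which its call begins: read the wrist's pose just before it. camera_model takes no time and is no camera call.
- env.sign_off(): hands the job in; it is judged then, once.
The state is a dict: "time_s": time; "qpos": joint angles; "joint_velocities": joint speeds; "effort": joint torques, N m; "tool_pos": TCP position; "tool_rot": TCP orientation; "force": force on the tool from outside, world axes, zero at the start; "wrist_torque": the same for the moment, N m; "grip_width": finger opening in m; "grasp_force": force on a finger pad.
Only numpy, scipy, OpenCV 4.12 (cv2) and the standard library are available. Lean on these libraries where they do the work, as an engineer would, in place of code of your own. Each camera call takes 0.05 s, during which the arm holds its last target. There are 200 camera calls.

TASK

Put the T-shaped bracelet stand into the anti-snatch display box: its foot is longer than the opening in the rim plate, so lean it to get the foot in under the plate, then set it upright on the box floor and slide it away from the box's front until the end of the foot presses lightly on the back stop, so that both ends of the foot are caught under the plate. Handle box and stand gently, without dropping the stand, do not disturb the ring cone, the bottle or the loupe, and let go of the stand at the end.

Things in the scene. Friction and masses are not known exactly. Their poses are not given: they have to be found in the camera images.
- stand_mid (a point): Loose T-shaped bracelet stand, 180-330 g, upright; point on its axis 75 mm above its underside; x along foot and bar, z up; same turned half round. Aluminium foot 100 (x) x 44 (y) x 8 mm high; pillar 12 (x) x 16 (y) mm at the foot's middle; black top bar 60 (x) x 16 (y) x 18 mm high, top 150 mm above the underside. Pillar and bar can be pinched across y (16 mm) from above.
- box: Anti-snatch display box fixed to the counter: aluminium rim plate on clear walls, black floor. Origin: at counter height under the opening's middle; x from the box's front to its back, z up. Inside: x -73 (front wall) to +66 mm (back wall), y -45 to +45 mm; walls 4 mm. Inner floor 6 mm above the origin; rim plate 4 mm thick, its top at 60 mm is the highest part.
- opening (a point): Middle of the opening in the rim plate, at the plate's top face; axes as the box. The opening is 70 mm along x (-35 to +35) by 62 mm along y. Plate underside is 4 mm below, inner floor 54 mm below. The plate covers 38 mm of the inside at the front (-x) but only 31 mm at the back, less the stop: only the front has room to take the foot in deep.
- stop: Adjustable back stop inside the box: dark upright plate 6 (x) x 70 (y) x 30 mm high, fixed across the box on its floor, 47 to 56 mm behind the opening's middle (differs each time). Origin: on the inner floor at the middle of the face that looks to the front; axes as the box. Home: foot along x, flat on the floor, its end on this face, so the pillar is 50 mm in front of the face.
- home (a point): On the inner floor, below the opening's middle (the pillar ends within 6 mm of it); axes as the box. Way in: lean the stand's top 30-35 degrees to the front, pass the foot's front end in low and deep under the front of the plate, then right it with the pillar at about x = -15 to -18 mm, where the back end clears the plate. Gripping with the hand tilted from the pillar saves wrist tilt later.
- cone: Bystander: dark wooden ring cone, 48 mm across the base, 70 mm high. Origin under its middle.
- bottle: Bystander: small amber bottle with black cap, 34 mm across, 66 mm high. Origin under its middle.
- loupe: Bystander: folded loupe, steel, 34 by 24 by 17 mm, lying on the counter. Origin under its middle.
Mind the look-alikes: they are no part of the job. What is shaped like the part that bears stand_mid but orange or yellow is not meant.

How it is judged:
By the outcome, as a careful person would: the job done as asked, in the order asked, and still so for the second after the job is handed in, with the robot touching nothing.
It also fails if it takes over 48 s, if anything falls off the work surface, if the arm or the gripper's body presses on something with over 40 N, if the wrist force passes 120 N, or if a joint passes its speed limit or range.

## Working session

There is one attempt and no reset: what is moved stays moved. The work goes in short steps, Python scripts to look and compute and a tool call to move; the robot and the scene stay as the last step left them, time stands still between calls to the robot, and variables do not carry over. Pictures are saved under pics/ and viewed, at most 10 in all, crops included, and the job is handed in when it is done.

Besides the shell and the picture viewer there is one more tool, called after "Call:" in YAML: its name, and indented under it one key for each argument. drive_tool: Moves the arm, as the interface text tells. Its arguments: {"type":"object","properties":{"moves":{"type":"array","items":{"type":"number"}},"squeeze":{"type":"number"}},"required":["moves"]}

```bash
mkdir -p pics; cat > h.py <<'E'
from cell import env
import numpy as np, cv2
from scipy.spatial.transform import Rotation as Rn
def cam(n):
    o=env.get_obs(); p,d=env.read_camera(n); m=env.camera_model(n)
    if n=='wrist':
        T=np.eye(4);T[:3,:3]=Rn.from_euler('xyz',o['tool_rot'],degrees=True).as_matrix();T[:3,3]=o['tool_pos']
        W=T@np.array(m['tool_from_camera'])
    else:
        V=np.eye(4);V[:3,:3]=cv2.Rodrigues(np.array(m['rvec'],float))[0];V[:3,3]=np.ravel(m['tvec']);W=np.linalg.inv(V)
    return p,d,np.array(m['K']),m['k1'],W
def slopes(K,k1,uv):
    uv=np.atleast_2d(np.array(uv,float)); D=np.array([k1,0,0,0,0],float)
    return cv2.undistortPoints(uv[:,None],K,D)[:,0]
def plane(c,uv,z):
    s=slopes(c[2],c[3],uv); r=np.c_[s,np.ones(len(s))]@c[4][:3,:3].T; o=c[4][:3,3]
    return o+r*((z-o[2])/r[:,2])[:,None]
def cloud(c):
    h,w=c[1].shape; u,v=np.meshgrid(np.arange(w),np.arange(h)); s=slopes(c[2],c[3],np.c_[u.ravel(),v.ravel()])
    d=c[1].ravel()[:,None]; P=np.c_[s*d,d]@c[4][:3,:3].T+c[4][:3,3]; P[d[:,0]==0]=np.nan
    return P.reshape(h,w,3)
def save(n,p): cv2.imwrite('pics/'+n,p[:,:,::-1])
E
python3 - <<'E'
from h import *
o=env.get_obs();print(o['tool_pos'],o['tool_rot'],o['force'],o['grip_width'],env.grasp_offset)
a=[cam(n) for n in('scene','top')]
np.savez('a.npz',**{n+k:x for n,c in zip('st',a) for k,x in zip('pdKkW',c)})
save('top.png',a[1][0]);save('scene.png',a[0][0])
for c in a: print(c[4][:3,3],c[4][:3,2])
E
```

```text
[0.18937219 0.62116386 0.19648593] [-1.79891153e+02  6.19790394e-03  1.63051994e+02] [ 0.56742796 -0.24311885  0.09405839] 0.08660849053978516 0.0187
[ 1.13159043 -0.04059139  0.50352002] [-0.81002185 -0.05773293 -0.58355078]
[ 0.43666566 -0.08676803  0.83072803] [ 0.14794825 -0.00217126 -0.98899272]
```

View pics/top.png

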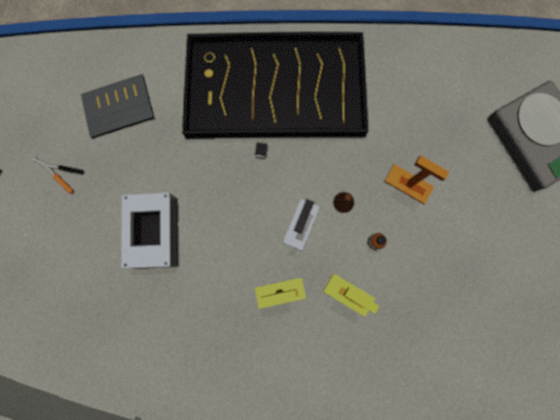

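View pics/scene.png

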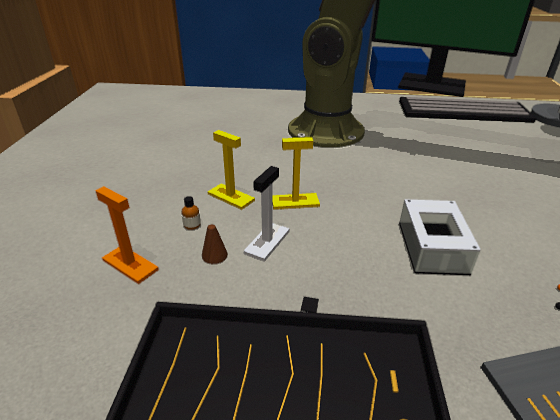

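```bash
python3 - <<'E'
from h import *
z=np.load('a.npz')
for n in 'ts':
    c=[z[n+k] for k in 'pdKkW'];c[3]=float(c[3]);P=cloud(c);p=c[0].astype(int)
    hsv=cv2.cvtColor(c[0],cv2.COLOR_RGB2HSV)
    X,Y,Z=P[...,0],P[...,1],P[...,2]
    print(n,'table z',np.nanmedian(Z))
    # box top
    for lab,zr,area in [('rim',(.052,.066),None),('bar',(.14,.16),None),('foot',(.004,.014),None)]:
        m=(Z>zr[0])&(Z<zr[1])
        if lab!='bar': m&=(hsv[...,1]<40)&(hsv[...,2]>140)
        else: m&=(hsv[...,2]<90)
        m=m.astype(np.uint8)
        k,l,s,ce=cv2.connectedComponentsWithStats(m)
        for i in range(1,k):
            if s[i,4]<60: continue
            Q=P[l==i]; r=cv2.minAreaRect((Q[:,:2]*1000).astype(np.float32))
            print(lab,s[i],Q.mean(0).round(4),'rect',np.round(r[0],1),np.round(r[1],1),round(r[2],1))
E
```

```text
t table z 0.0014620846525085773
rim [ 520   94   40   50 1654] [ 0.7473 -0.6408  0.0598] rect [ 748.9 -637.8] [ 95.1 116. ] 81.6
rim [ 121  192   49   76 2320] [0.5104 0.197  0.0609] rect [512.6 197.8] [148.6  98.5] 3.1
bar [415 163  29  17  60] [ 0.6057 -0.3468  0.1444] rect [ 606.1 -345.9] [57.4  2.5] 59.6
bar [295 199  19  34 265] [ 0.5254 -0.1156  0.1511] rect [ 525.9 -115.8] [13.6 59. ] 67.5
foot [283 199  36  51 553] [ 0.5203 -0.1107  0.0092] rect [ 527.1 -115.1] [45.7 99.9] 67.4
s table z 0.00048473111220492804
rim [ 405  199   75   51 1816] [0.5187 0.2001 0.0594] rect [512.3 200.2] [150.1  98.9] 2.0
bar [  38    8  282   10 1320] [-0.9016 -0.6812  0.15  ] rect [-898.6 -687.8] [  75.8 1308.1] 4.5
bar [  0  13  40  17 218] [-0.637  -1.2821  0.15  ] rect [ -642.4 -1282.7] [ 15.5 260.2] 87.1
bar [372  31 148  21 870] [-0.4994  0.4303  0.15  ] rect [-503.6  417.9] [518.2  24.2] 73.1
bar [306  79  48  13 334] [0.0541 0.0016 0.1502] rect [41.6  1. ] [127.3  61.8] 88.6
bar [253 166  26  23 294] [ 0.5319 -0.1124  0.1476] rect [ 526.9 -112.2] [18.  64.4] 65.7
foot [244 224  45  35 544] [ 0.535  -0.1123  0.0076] rect [ 526.  -112.9] [ 44.7 102.1] 67.1
```

```bash
python3 - <<'E'
from h import *
z=np.load('a.npz')
for n,roi in (('t',(110,182,75,100)),('s',(390,190,100,95))):
    c=[z[n+k] for k in 'pdKkW'];c[3]=float(c[3])
    x,y,w,h=roi; g=cv2.cvtColor(c[0],cv2.COLOR_RGB2HSV)
    m=((g[...,1]<40)&(g[...,2]>150)).astype(np.uint8); P=cloud(c); m[(P[...,2]<.05)|(P[...,2]>.07)]=0
    mm=np.zeros_like(m);mm[y:y+h,x:x+w]=m[y:y+h,x:x+w]
    cs,hi=cv2.findContours(mm,cv2.RETR_CCOMP,cv2.CHAIN_APPROX_NONE)
    for k,q in zip(cs,hi[0]):
        if cv2.contourArea(k)<300: continue
        Q=plane(c,k[:,0],.06)[:,:2]*1000
        r=cv2.minAreaRect(Q.astype(np.float32)); print(n,'hole' if q[3]>=0 else 'outer',np.round(r[0],1),np.round(r[1],1),round(r[2],2))
    save(n+'box.png',cv2.resize(c[0][y:y+h,x:x+w],None,fx=4,fy=4,interpolation=2))
E
python3 -c "
import cv2,numpy as np
a=cv2.imread('pics/tbox.png');b=cv2.imread('pics/sbox.png');o=np.zeros((400,700,3),np.uint8);o[:,:300]=a;o[:380,300:]=b;cv2.imwrite('pics/box.png',o)"
```

```text
t outer [512.9 197.2] [146.6  95.5] 2.88
t hole [515.6 197.6] [76.4 66. ] 2.27
s outer [513.4 199.7] [147.   98.2] 1.52
s hole [516.5 199.7] [76.3 64.9] 2.14
```

View pics/box.png

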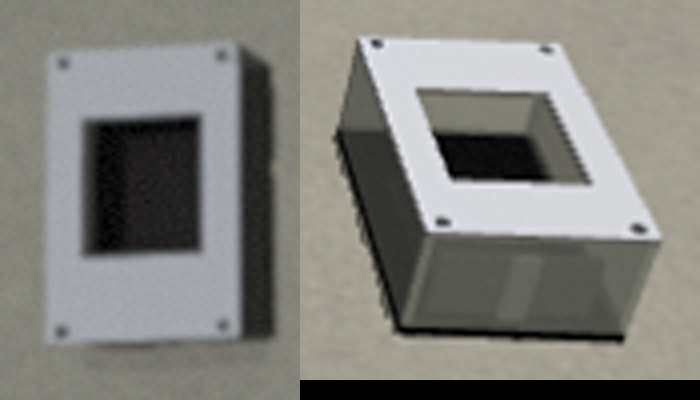

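```bash
cat >> h.py <<'E'
def go(x,y,z,yaw,ref=None):
    "units from the present (or ref) pose to a world TCP pose"
    o=env.get_obs(); p,r=(o['tool_pos'],o['tool_rot']) if ref is None else ref
    R=Rn.from_euler('xyz',r,degrees=True).as_matrix()
    t=(r[2]-yaw+180)%360-180
    return np.r_[R.T@(np.array([x,y,z])-p)/.04,t/10].round(2)
E
python3 - <<'E'
from h import *
r0=(env.get_obs()['tool_pos'],env.get_obs()['tool_rot'])
print(go(.40,.38,.2,163,r0)); print(go(.49,.10,.2,163,([.40,.38,.2],r0[1])));print(go(.545,-.1217,.2,157.4,([.49,.10,.2],r0[1])))
E
```

```text
[-6.8  -4.23 -0.08  0.01]
[-4.19 -6.04  0.01  0.01]
[-2.93 -4.9   0.01  0.57]
```

Call:
drive_tool:
  moves: [-6.8,-4.23,-0.1,0,50,-6.8,-4.23,-0.1,0,50,-6.8,-4.23,-0.1,0,50,-6.8,-4.23,-0.1,0,50,-6.8,-4.23,-0.1,0,50]

```text
time_s: 0.72
tool_pos: [0.3962, 0.3847, 0.2012]
tool_rot: [-180.0, -0.0, 163.1]
force: [0.5, 0.8, -0.4]
grip_width: 0.0516
grasp_force: 0.0
```

Call:
drive_tool:
  moves: [-4.2,-6.04,0,0,50,-4.2,-6.04,0,0,50,-4.2,-6.04,0,0,50,-4.2,-6.04,0,0,50,-4.2,-6.04,0,0,50]

```text
time_s: 1.35
tool_pos: [0.4858, 0.1032, 0.2013]
tool_rot: [-180.0, 0.0, 162.9]
force: [0.6, -0.2, 0.0]
grip_width: 0.0502
grasp_force: 0.0
```

Call:
drive_tool:
  moves: [-2.93,-4.9,0,0.57,50,-2.93,-4.9,0,0.57,50,-2.93,-4.9,0,0.57,50,-2.93,-4.9,0,0.57,50,-2.93,-4.9,0,0.57,50]

```text
time_s: 1.98
tool_pos: [0.5399, -0.1198, 0.2012]
tool_rot: [-179.9, 0.0, 156.9]
force: [-0.6, 0.1, -0.3]
grip_width: 0.0502
grasp_force: 0.0
```

```bash
python3 - <<'E'
from h import *
o=env.get_obs();print(o['time_s'],o['tool_pos'],o['tool_rot'])
c=cam('wrist');save('w1.png',c[0])
P=cloud(c);Z=P[...,2];h=cv2.cvtColor(c[0],cv2.COLOR_RGB2HSV)
for lab,m in (('bar',(Z>.14)&(Z<.16)&(h[...,2]<90)),('foot',(Z>.003)&(Z<.014)&(h[...,1]<40)&(h[...,2]>140))):
    k,l,s,ce=cv2.connectedComponentsWithStats(m.astype(np.uint8))
    for i in range(1,k):
        if s[i,4]>200:
            Q=P[l==i];r=cv2.minAreaRect((Q[:,:2]*1000).astype(np.float32));print(lab,s[i],np.round(r[0],1),np.round(r[1],1),round(r[2],1),Q[:,2].mean())
E
```

```text
1.975 [ 0.53991827 -0.11976765  0.20118391] [-1.79879012e+02  1.31129983e-02  1.56936625e+02]
bar [ 269  164   19   75 1359] [ 526.9 -113.7] [14.2 59.3] 67.4 0.1500300250290751
foot [ 260  137   37   81 1767] [ 526.8 -114.1] [44.  99.2] 66.9 0.008151704129504488
```

View pics/w1.png

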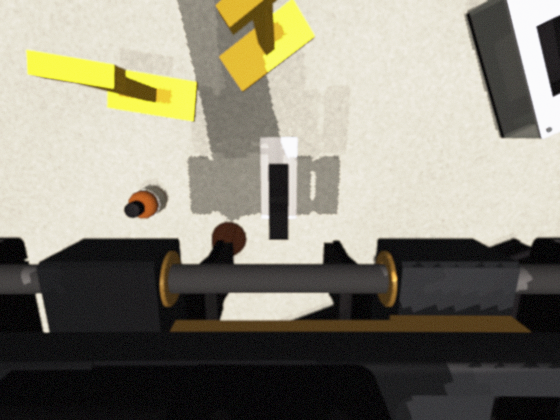

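```bash
python3 - <<'E'
from h import *
print(go(.5452,-.1217,.124,157.1))
E
```

```text
[-0.17 -0.06  1.92  0.  ]
```

Call:
drive_tool:
  moves: [0,0,0.8,0,50,0,0,0.8,0,50]

```text
time_s: 2.28
tool_pos: [0.5385, -0.1128, 0.1672]
tool_rot: [-179.9, -0.3, 157.5]
force: [-0.4, 0.4, -0.2]
grip_width: 0.0501
grasp_force: 0.0
```

```bash
python3 - <<'E'
from h import *
print(go(.5452,-.1217,.123,157.1),env.get_obs()['tool_pos'])
E
```

```text
[-0.25 -0.14  1.1   0.04] [ 0.53850879 -0.11284952  0.16716919]
```

Call:
drive_tool:
  moves: [-0.25,-0.14,0.4,0,50,-0.25,-0.14,1.1,0,50,-0.25,-0.14,1.1,0,50,-0.25,-0.14,1.1,0,50]

```text
time_s: 2.78
tool_pos: [0.5483, -0.1244, 0.1264]
tool_rot: [180.0, 0.1, 157.4]
force: [1.1, -0.3, 0.4]
grip_width: 0.0499
grasp_force: 0.0
```

```bash
python3 - <<'E'
from h import *
print(go(.5452,-.1217,.122,157.1),env.get_obs()['tool_pos'])
E
```

```text
[0.1  0.03 0.11 0.03] [ 0.54833083 -0.12438207  0.12636438]
```

Call:
drive_tool:
  moves: [0.07,0.03,0.1,0,50,0.07,0.03,0.1,0,30,0.07,0.03,0.1,0,10,0.07,0.03,0.1,0,10,0.07,0.03,0.1,0,10]
  squeeze: 25

```text
time_s: 3.4
tool_pos: [0.5455, -0.122, 0.1215]
tool_rot: [180.0, 0.0, 157.4]
force: [-0.0, -0.3, 0.2]
grip_width: 0.0179
grasp_force: 0.0
```

Call:
drive_tool:
  moves: [0,0,0,0,10,0,0,-0.3,0,10,0,0,-0.8,0,10,0,0,-0.8,0,10]

```text
time_s: 3.9
tool_pos: [0.5467, -0.1223, 0.1553]
tool_rot: [179.9, 0.2, 157.4]
force: [1.1, 0.2, -1.6]
grip_width: 0.0157
grasp_force: 25.0
```

```bash
python3 - <<'E'
from h import *
o=env.get_obs();print(o['tool_pos'],o['tool_rot'],o['force'],o['wrist_torque'],o['grasp_force'])
print(go(.54,.03,.15,182.2))
print(182.2)
c=cam('scene');save('s2.png',cv2.resize(c[0][130:290,180:360],None,fx=4,fy=3.7))
E
```

```text
[ 0.54672279 -0.12233863  0.15525035] [179.92802645   0.19140181 157.35078496] [ 1.09622212  0.18149647 -1.57099179] [-0.09905849 -0.13686848 -0.00703848] 24.999030232429504
[ 1.62  3.45  0.13 -2.48]
182.2
```

View pics/s2.png

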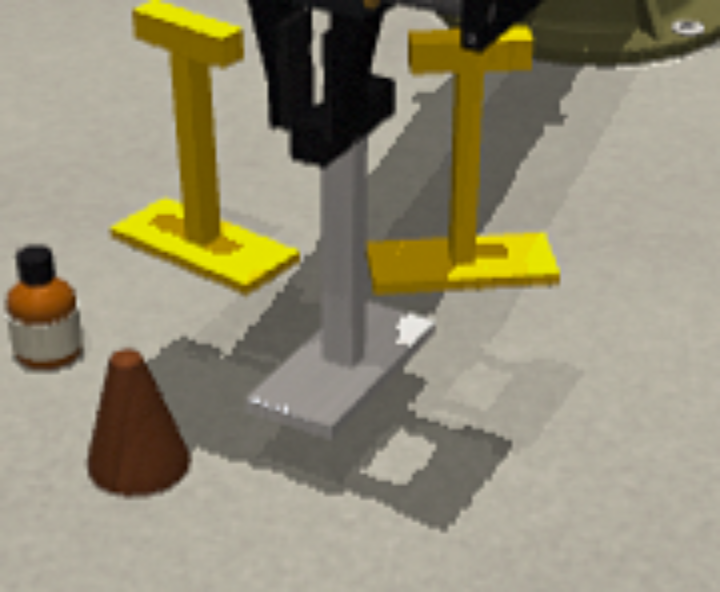

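Call:
drive_tool:
  moves: [1.0,3.0,0.1,-0.5,10,1.62,3.45,0.1,-2.48,10,1.62,3.45,0.1,-2.48,10,1.62,3.45,0.1,-2.48,10,1.62,3.45,0.1,-2.48,10]

```text
time_s: 4.58
tool_pos: [0.5386, 0.0286, 0.149]
tool_rot: [-179.9, -0.0, -178.0]
force: [0.1, -0.3, -1.5]
grip_width: 0.0152
grasp_force: 25.0
```

```bash
python3 - <<'E'
from h import *
o=env.get_obs();print(o['tool_pos'],o['tool_rot'],o['force'],o['wrist_torque'],o['grasp_force'])
print(go(.54,.03,.123,182.2))
E
```

```text
[0.53859817 0.02859801 0.14900969] [-1.79933630e+02 -3.34954652e-02 -1.78037728e+02] [ 0.06006952 -0.32447182 -1.51184731] [-0.02722372 -0.05368266  0.02376283] 24.981865882873535
[-0.04  0.03  0.65 -0.02]
```

Call:
drive_tool:
  moves: [-0.04,0,0.5,0,10,-0.04,0,0.68,0,10,-0.04,0,0.68,0,10]

```text
time_s: 4.95
tool_pos: [0.5408, 0.0285, 0.1227]
tool_rot: [-180.0, 0.0, -178.0]
force: [-0.1, -0.1, -0.7]
grip_width: 0.0149
grasp_force: 25.0
```

Call:
drive_tool:
  moves: [0,0,0,0,10,0,0,0,0,10,0.25,0,-0.1,0,10,0.51,0,-0.2,0,10,0.51,0,-0.2,0,10]
  squeeze: 5

```text
time_s: 5.58
tool_pos: [0.5188, 0.0298, 0.1305]
tool_rot: [179.9, -0.0, -177.8]
force: [0.9, -0.5, 0.1]
grip_width: 0.0158
grasp_force: 5.0
```

```bash
python3 - <<'E'
from h import *
o=env.get_obs();print(o['tool_pos'],o['tool_rot'],o['force'],o['wrist_torque'],o['grasp_force'])
c=cam('scene');save('s3.png',cv2.resize(c[0][130:290,180:430],None,fx=3.2,fy=3.2))
E
```

```text
[0.51878651 0.02984975 0.13051237] [ 1.79941633e+02 -2.47578106e-02 -1.77825323e+02] [ 0.89721082 -0.48191857  0.07600039] [-0.01583085 -0.07840763 -0.00222547] 4.983269199728966
```

View pics/s3.png

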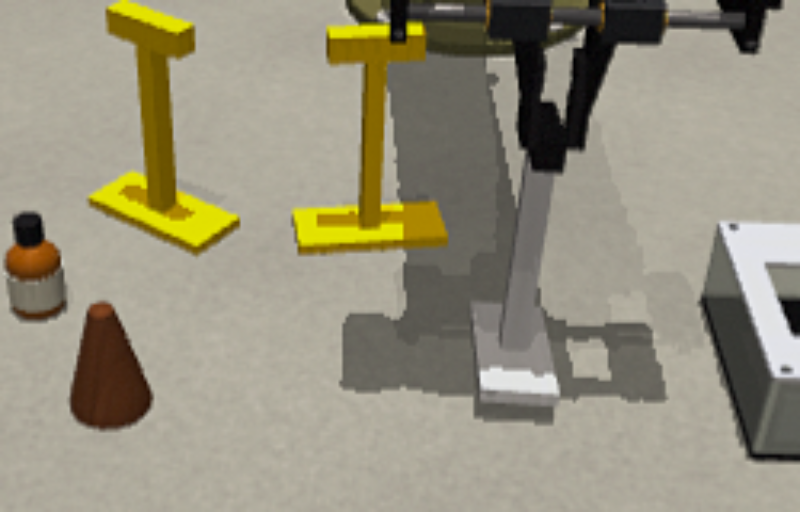

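Call:
drive_tool:
  moves: [0.26,0,-0.09,0,10,0.53,0,-0.14,0,10,0.8,0,-0.18,0,10,1.07,0,-0.2,0,10,1.07,0,-0.2,0,10]

```text
time_s: 6.25
tool_pos: [0.4763, 0.0281, 0.1383]
tool_rot: [180.0, -0.0, -177.8]
force: [0.3, 0.1, -2.0]
grip_width: 0.016
grasp_force: 5.0
```

```bash
cat >> h.py <<'E'
def lean(n='scene',yaw=2.2,rad=.075,z0=.004,show=False):
    "lean by the pillar's side outline: bright grey points near the hand, below the fingers"
    o=env.get_obs();c=cam(n);P=cloud(c);h=cv2.cvtColor(c[0],cv2.COLOR_RGB2HSV)
    a=np.radians(yaw);ax=np.array([np.cos(a),np.sin(a)]);ay=np.array([-ax[1],ax[0]])
    D=P[...,:2]-o['tool_pos'][:2]; u,v,Z=D@ax,D@ay,P[...,2]
    m=(h[...,1]<45)&(h[...,2]>95)&(Z>z0)&(Z<o['tool_pos'][2]-.01)&(np.abs(v)<.03)&(u>-.05)&(u<.17)
    k,l,s,ce=cv2.connectedComponentsWithStats(m.astype(np.uint8)); i=1+np.argmax(s[1:,4]); m=l==i
    return o,c,P,u,v,m
E
python3 - <<'E'
from h import *
o,c,P,u,v,m=lean()
print(o['tool_pos'],o['force'],o['wrist_torque'])
U,V,Z=u[m],v[m],P[...,2][m]; print(m.sum(),U.min(),U.max(),V.min(),V.max(),Z.min(),Z.max())
# pillar: narrow |v|<8mm high part ; foot: |v|>11mm
for zz in np.arange(.0,.12,.01):
    q=(Z>zz)&(Z<=zz+.01)
    if q.sum()>3: print(round(zz,3),q.sum(),U[q].min().round(4),np.median(U[q]).round(4),U[q].max().round(4),V[q].min().round(4),V[q].max().round(4))
q=abs(V)>.011
print(np.polyfit(U[q],Z[q],1),np.degrees(np.arctan(np.polyfit(U[q],Z[q],1)[0])))
E
```

```text
[0.4763147 0.0280734 0.1383337] [ 0.26246608  0.12063142 -1.95215586] [0.12294004 0.04728096 0.01274093]
947 -0.04647295693115751 0.0551367024542369 -0.0253180411045231 0.019005112261584 0.013897930994154317 0.12797180533860542
0.01 93 -0.0465 -0.0293 -0.0027 -0.0253 0.019
0.02 419 -0.0268 0.0287 0.0551 -0.0253 0.0185
0.03 63 0.0021 0.0073 0.0532 -0.0252 0.0134
0.04 37 0.0017 0.0048 0.0072 -0.0108 0.0051
0.05 41 0.0008 0.0032 0.0062 -0.0097 0.006
0.06 38 -0.0013 0.0015 0.0052 -0.0097 0.0051
0.07 43 -0.0025 0.0003 0.0026 -0.0095 0.0062
0.08 43 -0.0143 -0.0015 0.0016 -0.009 0.0065
0.09 40 -0.0051 -0.0027 0.0006 -0.0087 0.0062
0.1 48 -0.016 -0.0048 -0.0017 -0.0086 0.0073
0.11 45 -0.0182 -0.0064 -0.0031 -0.008 0.0078
[0.13949383 0.02204704] 7.941164436090893
```

Call:
drive_tool:
  moves: [0,0,0,0,10,0,0,-1.0,0,10,0,0,-1.75,0,10,0,0,-1.75,0,10,-0.5,1.0,-1.75,0,10]
  squeeze: 25

```text
time_s: 6.92
tool_pos: [0.4955, 0.0654, 0.2078]
tool_rot: [-180.0, -0.0, -178.2]
force: [1.1, 0.1, -2.7]
grip_width: 0.0152
grasp_force: 24.9
```

Call:
drive_tool:
  moves: [-0.6,1.6,0,0,10,-1.1,3.2,0,0,10,-1.1,3.2,0,0,10,-1.1,3.2,0,0,10,-1.1,3.2,0,0,10]

```text
time_s: 7.55
tool_pos: [0.5348, 0.1959, 0.2076]
tool_rot: [-179.9, -0.1, -178.0]
force: [-0.0, -1.3, -2.1]
grip_width: 0.0153
grasp_force: 25.0
```

```bash
cat >> h.py <<'E'
def report():
    o,c,P,u,v,m=lean()
    U,V,Z=u[m],v[m],P[...,2][m]
    print('t',o['time_s'],'tcp',o['tool_pos'].round(4),o['tool_rot'].round(1),'F',o['force'].round(1),'T',o['wrist_torque'].round(2))
    q=(abs(V+.0015)<.006)&(Z>np.percentile(Z,98)-.05)
    f=np.polyfit(Z[q],U[q],1);print('pillar lean',np.degrees(np.arctan(-f[0])).round(1),q.sum())
    q=abs(V+.0015)>.011;f=np.polyfit(U[q],Z[q],1);print('foot slope',np.degrees(np.arctan(f[0])).round(1),q.sum(),'res',np.std(Z[q]-np.polyval(f,U[q])).round(4),'v',V[q].min().round(4),V[q].max().round(4),'u',U[q].min().round(4),U[q].max().round(4))
    return c
E
python3 - <<'E'
from h import *
c=report(); save('s4.png',cv2.resize(c[0][90:290,330:530],None,fx=3,fy=3))
E
```

```text
t 7.55 tcp [0.5348 0.1959 0.2076] [-1.799e+02 -1.000e-01 -1.780e+02] F [-0.  -1.3 -2.1] T [0.02 0.06 0.  ]
pillar lean 9.1 224
foot slope 8.0 323 res 0.0016 v -0.0228 0.0224 u -0.0455 0.0561
```

View pics/s4.png

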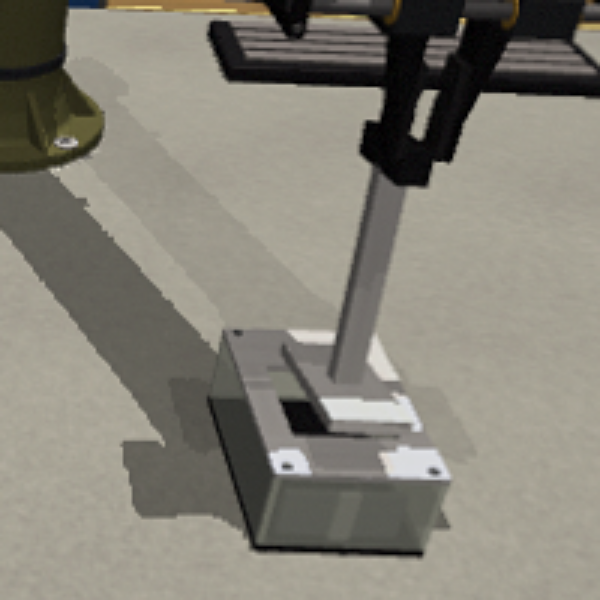

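Call:
drive_tool:
  moves: [0.64,-2.23,0,-1,10,0.64,-2.23,0,-2,10,0.64,-2.23,0,-3,10,0.64,-2.23,0,-4,10,0.64,-2.23,0,-5,10]

```text
time_s: 8.22
tool_pos: [0.5124, 0.1064, 0.2086]
tool_rot: [-180.0, 0.1, -127.7]
force: [-0.5, -0.3, -2.5]
grip_width: 0.0149
grasp_force: 25.0
```

Call:
drive_tool:
  moves: [0,0,0,-1,10,0,0,0,-2,10,0,0,0,-3,10,0,0,0,-4,10,0,0,0,-4,10]

```text
time_s: 8.85
tool_pos: [0.5094, 0.1027, 0.1909]
tool_rot: [178.8, -2.6, -100.9]
force: [0.2, 0.1, -3.5]
grip_width: 0.0154
grasp_force: 25.0
```

```bash
python3 - <<'E'
from h import *
o=env.get_obs();print(o['time_s'],o['tool_pos'],o['tool_rot'],o['qpos'],o['force'])
print(go(.513,.1057,.18,-87.8))
E
```

```text
8.85 [0.50940134 0.10272482 0.19087532] [ 178.76221529   -2.57706031 -100.85788191] [  5.34163111   5.66593348 -22.32457051  99.5072025    3.94359093
  77.57780037 151.25974728] [ 0.1910444   0.06432626 -3.51996578]
[-0.1  -0.08  0.27 -1.31]
```

Call:
drive_tool:
  moves: [0,0,-0.3,1,10,0,0,-0.6,2,10,0,0,-0.6,3,10,0,0,-0.6,4,10,0,0,-0.6,5,10]

```text
time_s: 9.48
tool_pos: [0.5103, 0.1031, 0.2149]
tool_rot: [-178.8, -2.6, -151.4]
force: [0.5, 0.5, -2.4]
grip_width: 0.0151
grasp_force: 25.0
```

```bash
python3 - <<'E'
from h import *
o=env.get_obs();print(o['time_s'],o['tool_pos'],o['tool_rot'],o['qpos'],o['force'])
print(go(.513,.2475+.05,.215,92.2))
E
```

```text
9.475 [0.5102671  0.10313588 0.21489397] [-178.8233534    -2.58221762 -151.39030813] [  2.94994065   4.88942665 -19.68062871  97.45969742   3.37802829
  80.23775022 101.29902964] [ 0.48407149  0.51652185 -2.43648078]
[-2.38  4.23 -0.2  11.64]
```

Call:
drive_tool:
  moves: [-0.6,1.05,-0.2,1,10,-1.2,2.1,-0.2,2,10,-1.8,3.2,-0.2,3,10,-2.38,4.23,-0.2,4,10,-2.38,4.23,-0.2,5,10]

```text
time_s: 10.1
tool_pos: [0.5096, 0.3032, 0.2147]
tool_rot: [-177.4, -0.9, 159.1]
force: [-0.7, -0.1, -1.9]
grip_width: 0.0148
grasp_force: 25.0
```

Call:
drive_tool:
  moves: [0,0,0,1,10,0,0,0,2,10,0,0,0,3,10,0,0,0,4,10,0,0,0,5,10]

```text
time_s: 10.72
tool_pos: [0.5118, 0.2973, 0.2152]
tool_rot: [-177.7, 1.6, 108.7]
force: [0.1, 0.3, -1.6]
grip_width: 0.0154
grasp_force: 25.0
```

Call:
drive_tool:
  moves: [0,0,0,0.9,10,0,0,0,1.64,10,0,0,0,1.64,10]

```text
time_s: 11.1
tool_pos: [0.5118, 0.2976, 0.2152]
tool_rot: [-178.2, 2.2, 92.7]
force: [0.5, 0.4, -2.1]
grip_width: 0.015
grasp_force: 25.0
```

```bash
python3 - <<'E'
from h import *
o=env.get_obs();print(o['time_s'],o['tool_pos'],o['tool_rot'],o['qpos'],o['force'])
print(Rn.from_euler('xyz',o['tool_rot'],degrees=True).as_matrix().round(3))
print(go(.513,.2475+.0438,.18,92.2))
E
```

```text
11.1 [0.51178067 0.29764269 0.21521938] [-178.18977994    2.18711179   92.71197282] [-19.80234624  13.87747774 -16.256165    87.29595505   4.74262195
  82.10476989 -33.78605135] [ 0.51479812  0.42265758 -2.13309318]
[[-0.047  0.998 -0.03 ]
 [ 0.998  0.046 -0.04 ]
 [-0.038 -0.032 -0.999]]
[-0.13  0.05  0.88  0.05]
```

Call:
drive_tool:
  moves: [0,0.04,0.5,0,10,0,0.04,0.9,0,10,0,0.04,0.95,0,10,0,0.04,0.97,0,10]

```text
time_s: 11.6
tool_pos: [0.5115, 0.2974, 0.1756]
tool_rot: [-178.1, 2.2, 92.8]
force: [0.4, 0.3, -1.9]
grip_width: 0.0147
grasp_force: 25.0
```

```bash
python3 - <<'E'
from h import *
o=env.get_obs();print(o['time_s'],o['tool_pos'],o['force'],o['wrist_torque'])
r=(o['tool_pos'],o['tool_rot']);x=o['tool_pos'][0]
for th in (15,18,21,24,27,30,33,36):
    t=np.radians(th);L=.022*np.cos(t)+.141*np.sin(t);H=.141*np.cos(t)-.022*np.sin(t)
    print(th,go(x,.2475+L,.0413+H,r[1][2],r))
c=cam('scene');save('s5.png',cv2.resize(c[0][100:290,370:560],None,fx=3.1,fy=3.1))
E
```

```text
11.6 [0.51154426 0.29738507 0.17560253] [ 0.39379857  0.30140682 -1.94333055] [ 0.0102193  -0.00980159 -0.00851773]
15 [0.2  0.01 0.09 0.  ]
18 [0.37 0.02 0.16 0.  ]
21 [0.54 0.03 0.24 0.  ]
24 [0.7  0.04 0.33 0.  ]
27 [0.86 0.06 0.43 0.  ]
30 [1.01 0.07 0.54 0.  ]
33 [1.16 0.08 0.65 0.  ]
36 [1.3  0.09 0.78 0.  ]
```

View pics/s5.png

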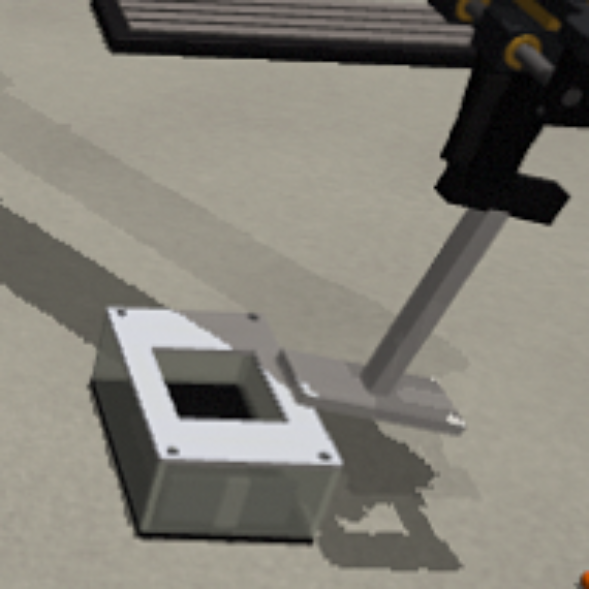

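Call:
drive_tool:
  moves: [0,0,0.08,0,10,0.1,0,0.12,0,10,0.2,0,0.16,0,10,0.37,0.02,0.22,0,10,0.37,0.02,0.22,0,10]
  squeeze: 5

```text
time_s: 12.28
tool_pos: [0.5111, 0.3139, 0.1669]
tool_rot: [-178.2, 2.1, 92.9]
force: [-1.3, 3.3, 4.9]
grip_width: 0.0158
grasp_force: 5.0
```

```bash
cat >> h.py <<'E'
def foot(n='scene',zmax=.075,r=.16):
    "plane of the bright foot top near the hand, in the hand's heading frame: lean and roll, ends"
    o=env.get_obs();c=cam(n);P=cloud(c);h=cv2.cvtColor(c[0],cv2.COLOR_RGB2HSV)
    a=np.radians(o['tool_rot'][2]+180);ax=np.array([np.cos(a),np.sin(a)]);ay=np.array([-ax[1],ax[0]])
    D=P[...,:2]-o['tool_pos'][:2];u,v,Z=D@ax,D@ay,P[...,2]
    gray=(h[...,1]<45)&(h[...,2]>95)
    return o,c,u,v,Z,gray
def pil(n='scene',lo=.05,hi=.02):
    o,c,u,v,Z,g=foot(n);m=g&(abs(v)<.02)&(Z<o['tool_pos'][2]-hi)&(Z>o['tool_pos'][2]-hi-lo)&(u>-.03)&(u<.09)
    k,l,s,_=cv2.connectedComponentsWithStats(m.astype(np.uint8));m=l==1+np.argmax(s[1:,4])
    X=np.c_[u[m],v[m],Z[m]];rows=[]
    for z in np.arange(X[:,2].min(),X[:,2].max(),.004):
        q=X[(X[:,2]>=z)&(X[:,2]<z+.004)]
        if len(q)>5: rows.append(q.mean(0))
    r=np.array(rows);fu=np.polyfit(r[:,2],r[:,0],1);fv=np.polyfit(r[:,2],r[:,1],1)
    print('t',o['time_s'],'tcp',o['tool_pos'].round(4),'F',o['force'].round(1),'T',o['wrist_torque'].round(2),'lean',np.degrees(np.arctan(-fu[0])).round(1),'roll',np.degrees(np.arctan(-fv[0])).round(1),len(X))
    return c
E
python3 - <<'E'
from h import *
pil('scene');pil('top')
E
```

```text
t 12.275 tcp [0.5111 0.3139 0.1669] F [-1.3  3.3  4.9] T [ 0.69  0.21 -0.02] lean 19.0 roll -1.2 158Traceback (most recent call last):
  File "<stdin>", line 2, in <module>
  File "h.py", line 59, in pil
    r=np.array(rows);fu=np.polyfit(r[:,2],r[:,0],1);fv=np.polyfit(r[:,2],r[:,1],1)
                                   ~^^^^^
IndexError: too many indices for array: array is 1-dimensional, but 2 were indexed
```

Call:
drive_tool:
  moves: [0.17,0.01,0.04,0,10,0.33,0.02,0.12,0,10,0.49,0.04,0.22,0,10,0.49,0.04,0.22,0,10]

```text
time_s: 12.88
tool_pos: [0.5113, 0.332, 0.1562]
tool_rot: [-178.1, 2.2, 92.8]
force: [0.3, 1.6, 1.4]
grip_width: 0.0157
grasp_force: 5.0
```

```bash
python3 - <<'E'
from h import *
pil('scene')
E
```

```text
t 12.875 tcp [0.5113 0.332  0.1562] F [0.3 1.6 1.4] T [ 0.33  0.1  -0.04] lean 31.7 roll -8.5 226
```

Call:
drive_tool:
  moves: [0.15,0.01,0.1,0,10,0.3,0.02,0.22,0,10,0.44,0.03,0.34,0,10,0.44,0.03,0.34,0,10]

```text
time_s: 13.42
tool_pos: [0.5112, 0.3494, 0.1422]
tool_rot: [-178.1, 2.1, 92.8]
force: [-0.7, 1.4, 1.8]
grip_width: 0.0158
grasp_force: 5.0
```

```bash
python3 - <<'E'
from h import *
c=pil('scene')
P=cloud(c);h=cv2.cvtColor(c[0],cv2.COLOR_RGB2HSV)
# raw profile of the stand on the +y side of the box, by y,z
g=(h[...,1]<60)&(h[...,2]>70)&(P[...,1]>.2)&(P[...,1]<.36)&(abs(P[...,0]-.513)<.05)&(P[...,2]>.003)&(P[...,2]<.14)
X=P[g]
for z in np.arange(0,.14,.01):
    q=X[(X[:,2]>=z)&(X[:,2]<z+.01)]
    if len(q)>3: print(round(z,2),len(q),'x',np.percentile(q[:,0],[2,50,98]).round(3),'y',np.percentile(q[:,1],[2,50,98]).round(3))
E
```

```text
t 13.425 tcp [0.5112 0.3494 0.1422] F [-0.7  1.4  1.8] T [0.46 0.1  0.  ] lean 37.0 roll -5.1 399
0.0 32 x [0.477 0.481 0.541] y [0.203 0.233 0.337]
0.01 96 x [0.467 0.513 0.532] y [0.244 0.318 0.328]
0.02 122 x [0.466 0.51  0.533] y [0.244 0.304 0.316]
0.03 76 x [0.468 0.526 0.534] y [0.244 0.29  0.302]
0.04 131 x [0.491 0.519 0.536] y [0.266 0.282 0.296]
0.05 605 x [0.465 0.517 0.562] y [0.203 0.239 0.3  ]
0.06 310 x [0.467 0.517 0.561] y [0.206 0.248 0.309]
0.07 104 x [0.5   0.517 0.522] y [0.245 0.306 0.321]
0.08 82 x [0.505 0.517 0.521] y [0.308 0.313 0.328]
0.09 95 x [0.504 0.517 0.521] y [0.314 0.321 0.335]
0.1 94 x [0.504 0.517 0.521] y [0.322 0.328 0.342]
0.11 92 x [0.503 0.517 0.521] y [0.329 0.336 0.348]
0.12 92 x [0.505 0.517 0.521] y [0.337 0.343 0.355]
0.13 88 x [0.504 0.517 0.521] y [0.344 0.349 0.358]
```

Call:
drive_tool:
  moves: [0,0,0,0,10,0,0,0,0,10,0,0,-0.5,0,10,0,0,-1.5,0,10,0,0,-2.1,0,10]
  squeeze: 35

```text
time_s: 14.1
tool_pos: [0.5155, 0.3512, 0.2297]
tool_rot: [-178.3, 2.2, 92.7]
force: [1.1, 0.5, -2.1]
grip_width: 0.0149
grasp_force: 35.0
```

```bash
python3 - <<'E'
from h import *
o=env.get_obs();print(o['tool_pos'],o['force'],o['grasp_force'])
print(go(.480,.1967,.228,182.2))
E
```

```text
[0.51550067 0.35121917 0.22974759] [ 1.07642335  0.51532319 -2.07529009] 34.99459505081177
[-3.81 -1.06  0.22 -8.95]
```

Call:
drive_tool:
  moves: [-1.0,-0.3,0,-1,10,-2.0,-0.55,0,-2,10,-3.0,-0.8,0.1,-3,10,-3.81,-1.06,0.15,-4,10,-3.81,-1.06,0.15,-5,10]

```text
time_s: 14.72
tool_pos: [0.4795, 0.1927, 0.229]
tool_rot: [-177.0, 0.1, 142.7]
force: [1.2, 0.7, -1.9]
grip_width: 0.0151
grasp_force: 35.0
```

Call:
drive_tool:
  moves: [0,0,0,-1,10,0,0,0,-2,10,0,0,0,-3,10,0,0,0,-3.95,10,0,0,0,-3.95,10]

```text
time_s: 15.35
tool_pos: [0.4793, 0.1967, 0.2286]
tool_rot: [-177.8, -1.8, -178.0]
force: [0.6, -0.2, -1.4]
grip_width: 0.015
grasp_force: 35.0
```

```bash
python3 - <<'E'
from h import *
o=env.get_obs();print(o['tool_pos'],o['tool_rot'])
c=pil('scene')
P=cloud(c);h=cv2.cvtColor(c[0],cv2.COLOR_RGB2HSV)
B=np.array([.516,.1985]);a=np.radians(2.2);ax=np.array([np.cos(a),np.sin(a)]);D=P[...,:2]-B
X=D@ax;Y=D@np.array([-ax[1],ax[0]]);Z=P[...,2]
g=(h[...,1]<60)&(h[...,2]>70)&(Z>.066)&(abs(Y)<.035)&(Z<.215)&(abs(X)<.12)
for z in np.arange(.066,.2,.01):
    q=g&(Z>=z)&(Z<z+.01)
    if q.sum()>3: print(round(z,3),q.sum(),'X',np.percentile(X[q],[2,50,98]).round(4),'Y',np.percentile(Y[q],[2,50,98]).round(4))
save('s6.png',cv2.resize(c[0][90:290,340:540],None,fx=3,fy=3))
E
```

```text
[0.47930451 0.19665121 0.2285897 ] [-177.77177462   -1.82242365 -177.96856895]
t 15.35 tcp [0.4793 0.1967 0.2286] F [ 0.6 -0.2 -1.4] T [0.06 0.1  0.02] lean 27.4 roll -1.3 342
0.086 4 X [-0.0329 -0.0316 -0.0234] Y [-0.0267 -0.0262 -0.0258]
0.096 16 X [-0.0338 -0.0241 -0.0112] Y [-0.0268 -0.0199 -0.0015]
0.106 20 X [-0.0169 -0.0024  0.0112] Y [-0.0264 -0.0217  0.0157]
0.116 44 X [0.0035 0.0148 0.0285] Y [-0.0258 -0.0102  0.0144]
0.126 115 X [0.0025 0.0129 0.0459] Y [-0.0253 -0.0053  0.0129]
0.136 240 X [0.0003 0.0549 0.0591] Y [-0.0249 -0.0046  0.0164]
0.146 75 X [-0.0066  0.001   0.0044] Y [-0.0103 -0.0032  0.0058]
0.156 77 X [-0.0114 -0.0044 -0.0001] Y [-0.0101 -0.0034  0.0066]
0.166 82 X [-0.0215 -0.0098 -0.0057] Y [-0.0094 -0.0021  0.0072]
0.176 77 X [-0.0281 -0.0151 -0.0114] Y [-0.0087 -0.0029  0.0065]
0.186 73 X [-0.0334 -0.02   -0.015 ] Y [-0.0083 -0.0024  0.0057]
0.196 73 X [-0.0359 -0.0252 -0.0211] Y [-0.008  -0.0017  0.0063]
```

View pics/s6.png

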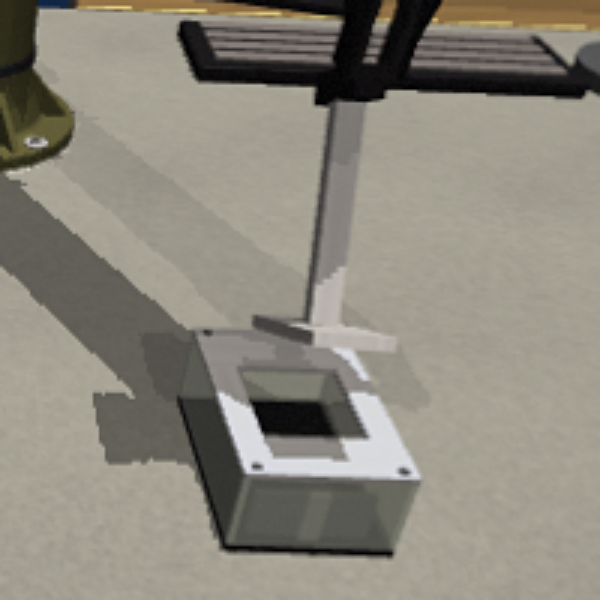

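```bash
cat >> h.py <<'E'
def bx(dX,dY,dZ,dyaw=0,yaw=2.2):
    "tool units for a shift in box axes (mm)"
    o=env.get_obs();a=np.radians(yaw);d=np.array([dX*np.cos(a)-dY*np.sin(a),dX*np.sin(a)+dY*np.cos(a),dZ])/1000
    return go(*(o['tool_pos']+d),o['tool_rot'][2]+dyaw)
E
python3 - <<'E'
from h import *
for w in ((4.5,5,-31),(4.5,5,-47),(-9,5,-62),(-22.5,5,-77),(-22.5,5,-85)): print(w,bx(*w))
E
```

```text
(4.5, 5, -31) [-0.14  0.16  0.77  0.  ]
(4.5, 5, -47) [-0.15  0.17  1.17  0.  ]
(-9, 5, -62) [0.18 0.18 1.55 0.  ]
(-22.5, 5, -77) [0.5  0.2  1.94 0.  ]
(-22.5, 5, -85) [0.5  0.21 2.14 0.  ]
```

Call:
drive_tool:
  moves: [-0.14,0.16,0.3,0,10,-0.14,0.16,0.77,0,10,-0.15,0.17,1.0,0,10,-0.15,0.17,1.17,0,10,-0.15,0.17,1.17,0,10]

```text
time_s: 16.02
tool_pos: [0.4831, 0.2025, 0.1801]
tool_rot: [-177.8, -1.9, -177.8]
force: [0.1, 0.1, -1.4]
grip_width: 0.0146
grasp_force: 35.0
```

```bash
cat >> h.py <<'E'
def prof(n='scene'):
    o=env.get_obs();print('t',o['time_s'],'tcp',o['tool_pos'].round(4),'F',o['force'].round(1),'T',o['wrist_torque'].round(2))
    c=cam(n);P=cloud(c);h=cv2.cvtColor(c[0],cv2.COLOR_RGB2HSV)
    B=np.array([.5165,.1997]) if n=='scene' else np.array([.5156,.1976]);a=np.radians(2.2);ax=np.array([np.cos(a),np.sin(a)]);D=P[...,:2]-B
    X=(D@ax)*1000;Y=(D@np.array([-ax[1],ax[0]]))*1000;Z=P[...,2]*1000
    g=(h[...,1]<60)&(h[...,2]>70)
    zt=o['tool_pos'][2]*1000-12
    q=g&(Z>zt-55)&(Z<zt)&(abs(Y)<14)&(Z>80)&(abs(X)<90)
    r=np.array([[z+4,np.median(X[q&(Z>=z)&(Z<z+8)]),np.median(Y[q&(Z>=z)&(Z<z+8)])] for z in np.arange(max(80,zt-55),zt-8,8) if (q&(Z>=z)&(Z<z+8)).sum()>4])
    fx=np.polyfit(r[:,0],r[:,1],1);fy=np.polyfit(r[:,0],r[:,2],1)
    print('lean',np.degrees(np.arctan(-fx[0])).round(1),'roll',np.degrees(np.arctan(-fy[0])).round(1),'pillar face X at z60',np.polyval(fx,60).round(1),'Y',np.polyval(fy,60).round(1))
    return c,X,Y,Z,g
E
python3 - <<'E'
from h import *
c,X,Y,Z,g=prof()
q=g&(Z>68)&(Z<115)&(X>15)&(X<80)&(abs(Y)<35)
print(q.sum(),np.percentile(X[q],[50,90,98]).round(1),np.percentile(Y[q],[2,98]).round(1),np.percentile(Z[q],[2,98]).round(1))
print(bx(-13.5,0,-15),bx(-27,0,-30),bx(-27,0,-38))
E
```

```text
t 16.025 tcp [0.4831 0.2025 0.1801] F [ 0.1  0.1 -1.4] T [0.07 0.05 0.02]
lean 27.6 roll -3.5 pillar face X at z60 26.1 Y -2.1
284 [52.9 60.5 61.8] [-20.5  21.8] [74.  94.9]
[0.33 0.01 0.39 0.  ] [0.65 0.03 0.77 0.  ] [0.64 0.04 0.97 0.  ]
```

Call:
drive_tool:
  moves: [0.16,0,0.2,0,10,0.33,0.01,0.39,0,10,0.5,0.02,0.58,0,10,0.66,0.03,0.72,0,10,0.66,0.03,0.72,0,10]

```text
time_s: 16.7
tool_pos: [0.4553, 0.2017, 0.1523]
tool_rot: [-177.8, -1.9, -177.8]
force: [0.0, -0.6, -1.9]
grip_width: 0.0151
grasp_force: 35.0
```

```bash
python3 - <<'E'
from h import *
c,X,Y,Z,g=prof()
q=g&(Z>62.5)&(Z<90)&(X>15)&(X<60)&(abs(Y)<35)
print(q.sum(),np.percentile(X[q],[50,90,98]).round(1),np.percentile(Y[q],[2,98]).round(1),np.percentile(Z[q],[2,98]).round(1))
print(bx(0,0,-5),bx(0,0,-8),bx(0,0,-10))
E
```

```text
t 16.7 tcp [0.4553 0.2017 0.1523] F [ 0.  -0.6 -1.9] T [ 0.11  0.05 -0.02]
lean 26.8 roll -2.9 pillar face X at z60 -17.4 Y 0.6
96 [29.9 32.5 33.4] [-19.6  23.5] [62.7 67.7]
[-0.    0.    0.12  0.  ] [-0.01  0.01  0.2   0.  ] [-0.01  0.01  0.25  0.  ]
```

Call:
drive_tool:
  moves: [-0.02,0,0.08,0,10,-0.02,0,0.15,0,10,-0.02,0,0.15,0,10]

```text
time_s: 17.12
tool_pos: [0.454, 0.2021, 0.1486]
tool_rot: [-177.8, -2.1, -177.8]
force: [-12.1, -1.6, 14.4]
grip_width: 0.015
grasp_force: 35.0
```

```bash
python3 - <<'E'
from h import *
c,X,Y,Z,g=prof()
q=g&(Z>62)&(Z<90)&(X>15)&(X<60)&(abs(Y)<35)
print(q.sum(),np.percentile(X[q],[50,90,98]).round(1),np.percentile(Z[q],[2,98]).round(1))
E
```

```text
t 17.125 tcp [0.454  0.2021 0.1486] F [-12.1  -1.6  14.4] T [-0.46  2.69 -0.14]
lean 29.9 roll -1.3 pillar face X at z60 -13.6 Y 2.4
114 [34.5 36.7 37.8] [62.1 68.1]
```

Call:
drive_tool:
  moves: [0,0,-0.1,0,10,0.05,0,-0.2,0,10,0.05,0,-0.2,0,10]

```text
time_s: 17.55
tool_pos: [0.4555, 0.2019, 0.1549]
tool_rot: [-177.8, -1.8, -177.8]
force: [0.6, 0.1, -2.0]
grip_width: 0.0151
grasp_force: 35.0
```

```bash
python3 - <<'E'
from h import *
c,X,Y,Z,g=prof()
q=g&(Z>64)&(Z<90)&(X>15)&(X<60)&(abs(Y)<35)
print(q.sum(),np.percentile(X[q],[50,90,98]).round(1),np.percentile(Y[q],[2,98]).round(1),np.percentile(Z[q],[2,98]).round(1))
# plate back edge of the opening, seen at the plate's height
e=g&(Z>57)&(Z<62)&(abs(Y)<40)&(abs(Y)>24)&(X>20)&(X<60);print('plate',np.percentile(X[e],[1,3]).round(1),e.sum())
e=g&(Z>57)&(Z<62)&(abs(Y)<25)&(X<-20)&(X>-70);print('front plate max X',np.percentile(X[e],[90,98,100]).round(1),e.sum())
E
```

```text
t 17.55 tcp [0.4555 0.2019 0.1549] F [ 0.6  0.1 -2. ] T [ 0.11 -0.03 -0.02]
lean 27.5 roll -2.9 pillar face X at z60 -14.3 Y 0.4
138 [32.  34.6 35.6] [-19.4  24. ] [64.3 70.9]
plate [20.9 21.7] 232
front plate max X [-35.2 -33.6 -20.7] 183
```

Call:
drive_tool:
  moves: [0.08,0,0,0,10,0.08,0,0.1,0,10,0.08,0,0.17,0,10,0.08,0,0.17,0,10]

```text
time_s: 18.1
tool_pos: [0.4515, 0.2013, 0.1477]
tool_rot: [-177.8, -1.9, -177.8]
force: [1.2, 0.4, -1.8]
grip_width: 0.0155
grasp_force: 35.0
```

```bash
python3 - <<'E'
from h import *
c,X,Y,Z,g=prof()
q=g&(Z>62)&(Z<90)&(X>15)&(X<60)&(abs(Y)<35)
print(q.sum(),np.percentile(X[q],[50,90,98]).round(1) if q.sum() else '')
E
```

```text
t 18.1 tcp [0.4515 0.2013 0.1477] F [ 1.2  0.4 -1.8] T [ 0.09  0.05 -0.04]
lean 27.5 roll -3.1 pillar face X at z60 -22.5 Y 0.3
22 [27.1 28.5 29.8]
```

Call:
drive_tool:
  moves: [-0.04,0,0.04,0,10,-0.05,0,0.08,0,10,-0.05,0,0.08,0,10]

```text
time_s: 18.52
tool_pos: [0.4535, 0.2013, 0.1447]
tool_rot: [-177.8, -1.9, -177.8]
force: [0.0, 0.2, -1.6]
grip_width: 0.0146
grasp_force: 35.0
```

```bash
python3 - <<'E'
from h import *
c,X,Y,Z,g=prof()
E
```

```text
t 18.525 tcp [0.4535 0.2013 0.1447] F [ 0.   0.2 -1.6] T [ 0.12 -0.03  0.01]
lean 27.5 roll -4.2 pillar face X at z60 -21.9 Y -0.5
```

```bash
python3 - <<'E'
from h import *
for w in ((0,0,-1.5),(8,0,-1.7),(18,0,-2.5),(30,0,-4.5),(42,0,-7.5),(55,0,-12),(67.5,0,-17.5)): print(w,bx(*w))
E
```

```text
(0, 0, -1.5) [-0.    0.    0.04  0.  ]
(8, 0, -1.7) [-0.2   0.    0.04  0.  ]
(18, 0, -2.5) [-0.45  0.    0.05  0.  ]
(30, 0, -4.5) [-0.75  0.    0.09  0.  ]
(42, 0, -7.5) [-1.06  0.01  0.15  0.  ]
(55, 0, -12) [-1.38  0.01  0.26  0.  ]
(67.5, 0, -17.5) [-1.7   0.01  0.38  0.  ]
```

Call:
drive_tool:
  moves: [0,0,0.03,0,10,0,0,0.04,0,10,-0.1,0,0.04,0,10,-0.2,0,0.04,0,10,-0.2,0,0.04,0,10]
  squeeze: 5

```text
time_s: 19.2
tool_pos: [0.4624, 0.2017, 0.1435]
tool_rot: [-177.8, -1.8, -177.8]
force: [0.2, -1.6, 4.4]
grip_width: 0.016
grasp_force: 5.0
```

```bash
python3 - <<'E'
from h import *
c,X,Y,Z,g=prof()
E
```

```text
t 19.2 tcp [0.4624 0.2017 0.1435] F [ 0.2 -1.6  4.4] T [-0.09 -0.1   0.02]
lean 24.1 roll -1.9 pillar face X at z60 -21.4 Y 1.7
```

Call:
drive_tool:
  moves: [-0.12,0,0,0,10,-0.25,0,0.01,0,10,-0.4,0,0.03,0,10,-0.55,0,0.05,0,10,-0.55,0,0.05,0,10]

```text
time_s: 19.88
tool_pos: [0.4842, 0.2023, 0.1403]
tool_rot: [-177.8, -1.8, -177.8]
force: [0.8, -1.0, 6.4]
grip_width: 0.0155
grasp_force: 5.0
```

```bash
python3 - <<'E'
from h import *
c,X,Y,Z,g=prof()
E
```

```text
t 19.875 tcp [0.4842 0.2023 0.1403] F [ 0.8 -1.   6.4] T [-0.1  -0.31  0.  ]
lean 16.4 roll -3.1 pillar face X at z60 -15.7 Y 0.7
```

Call:
drive_tool:
  moves: [-0.2,0,0.02,0,10,-0.4,0,0.065,0,10,-0.57,0,0.11,0,10,-0.73,0,0.165,0,10,-0.73,0,0.165,0,10]

```text
time_s: 20.55
tool_pos: [0.5128, 0.2031, 0.1323]
tool_rot: [-177.8, -1.9, -177.8]
force: [1.2, -0.1, 2.5]
grip_width: 0.0159
grasp_force: 5.0
```

```bash
python3 - <<'E'
from h import *
c,X,Y,Z,g=prof()
E
```

```text
t 20.55 tcp [0.5128 0.2031 0.1323] F [ 1.2 -0.1  2.5] T [ 0.01 -0.38  0.01]
lean 5.5 roll -1.6 pillar face X at z60 -7.3 Y 1.5
```

Call:
drive_tool:
  moves: [-0.1,0,0.03,0,10,-0.2,0,0.07,0,10,-0.3,0,0.11,0,10,-0.34,0,0.14,0,10,-0.34,0,0.15,0,10]

```text
time_s: 21.22
tool_pos: [0.5265, 0.2035, 0.1267]
tool_rot: [-177.8, -1.8, -177.8]
force: [3.1, -0.5, 3.9]
grip_width: 0.0156
grasp_force: 5.0
```

```bash
python3 - <<'E'
from h import *
c,X,Y,Z,g=prof()
E
```

```text
t 21.225 tcp [0.5265 0.2035 0.1267] F [ 3.1 -0.5  3.9] T [-0.   -0.44 -0.02]
lean -0.0 roll -1.5 pillar face X at z60 -3.1 Y 1.8
```

Call:
drive_tool:
  moves: [0,0,0,0,20,0,0,0,0,24,0,-0.04,0,0,36,0,-0.08,0,0,40,0,-0.08,0,0,40]

```text
time_s: 21.9
tool_pos: [0.5259, 0.2001, 0.1264]
tool_rot: [-177.8, -1.8, -177.8]
force: [1.1, -0.7, 0.2]
grip_width: 0.0385
grasp_force: 0.0
```

```bash
python3 - <<'E'
from h import *
c,X,Y,Z,g=prof()
q=g&(Z>65)&(Z<105)&(abs(Y)<14)&(abs(X)<40)
print('pillar Y',np.percentile(Y[q],[3,50,97]).round(1),'X',np.percentile(X[q],[3,50,97]).round(1))
h=cv2.cvtColor(c[0],cv2.COLOR_RGB2HSV);q=(h[...,2]<80)&(Z>154)&(Z<160)&(abs(Y)<12)&(abs(X)<60)
print('bar',q.sum(),np.percentile(Y[q],[3,97]).round(1),np.percentile(X[q],[3,97]).round(1))
o=env.get_obs();print(o['tool_pos'],bx(-21,0,0))
E
```

```text
t 21.9 tcp [0.5259 0.2001 0.1264] F [ 1.1 -0.7  0.2] T [0.08 0.01 0.02]
lean 0.5 roll -2.8 pillar face X at z60 -1.4 Y -1.8
pillar Y [-7.2 -0.1  8.7] X [-12.5  -1.7   0.2]
bar 124 [-6.6  7.9] [-24.   22.7]
[0.52590542 0.20026919 0.12646722] [0.52 0.   0.02 0.  ]
```

Call:
drive_tool:
  moves: [0.3,0,0,0,40,0.47,0.01,0.2,0,40,0.46,0.02,0.5,0,40,0.45,0.04,0.85,0,40,0.45,0.04,0.85,0,40]

```text
time_s: 22.58
tool_pos: [0.5057, 0.1993, 0.0911]
tool_rot: [-177.8, -2.0, -177.8]
force: [0.2, -0.1, 1.8]
grip_width: 0.0397
grasp_force: 0.0
```

Call:
drive_tool:
  moves: [0,0,0,0,25,0,0,0,0,18,0,0,0,0,10,0,0,0,0,10]
  squeeze: 4

```text
time_s: 23.08
tool_pos: [0.5072, 0.2003, 0.0934]
tool_rot: [-177.9, -1.8, -177.8]
force: [0.0, 0.4, 1.3]
grip_width: 0.0159
grasp_force: 4.0
```

```bash
python3 - <<'E'
from h import *
o=env.get_obs();print(o['tool_pos'],o['force'],o['wrist_torque'],o['grip_width'],bx(10,0,0))
c,X,Y,Z,g=prof()
h=cv2.cvtColor(c[0],cv2.COLOR_RGB2HSV);q=(h[...,2]<80)&(Z>154)&(Z<160)&(abs(Y)<12)&(abs(X)<60)
print('bar',q.sum(),np.percentile(Y[q],[3,97]).round(1),np.percentile(X[q],[3,97]).round(1))
q=g&(Z>62)&(Z<80)&(abs(Y)<10)&(abs(X)<30);print('pillar face X',np.median(X[q]))
# stop's rear face through the clear back wall / in the opening
q=(Z>8)&(Z<50)&(abs(Y)<30)&(X>20)&(X<90);print('inside pts',q.sum(),np.histogram(X[q],bins=np.arange(20,90,5)))
E
```

```text
[0.5071569  0.20034711 0.09344275] [0.01728764 0.38840684 1.34975157] [ 0.30168402  0.00155742 -0.03068646] 0.015919395295061117 [-0.25 -0.   -0.01  0.  ]
t 23.075 tcp [0.5072 0.2003 0.0934] F [0.  0.4 1.3] T [ 0.3   0.   -0.03]Traceback (most recent call last):
  File "<stdin>", line 3, in <module>
  File "h.py", line 75, in prof
    fx=np.polyfit(r[:,0],r[:,1],1);fy=np.polyfit(r[:,0],r[:,2],1)
                  ~^^^^^
IndexError: too many indices for array: array is 1-dimensional, but 2 were indexed
```

Call:
drive_tool:
  moves: [-0.04,0,0,0,10,-0.08,0,0,0,10,-0.12,0,0,0,10,-0.12,0,0,0,10]

```text
time_s: 23.62
tool_pos: [0.5117, 0.2002, 0.093]
tool_rot: [-177.8, -1.8, -177.8]
force: [-2.4, 0.5, 5.5]
grip_width: 0.0164
grasp_force: 4.0
```

Call:
drive_tool:
  moves: [-0.03,0,0,0,10,-0.06,0,0,0,10,-0.06,0,0,0,10]

```text
time_s: 24.0
tool_pos: [0.5141, 0.2002, 0.0927]
tool_rot: [-177.8, -1.8, -177.8]
force: [-2.1, 0.4, 5.1]
grip_width: 0.0165
grasp_force: 4.0
```

```bash
cat >> h.py <<'E'
def fin():
    o=env.get_obs();print('t',o['time_s'],'tcp',o['tool_pos'].round(4),'F',o['force'].round(1),'T',o['wrist_torque'].round(2),o['grip_width'])
    c=cam('scene');P=cloud(c);h=cv2.cvtColor(c[0],cv2.COLOR_RGB2HSV)
    B=np.array([.5165,.1997]);a=np.radians(2.2);ax=np.array([np.cos(a),np.sin(a)]);D=P[...,:2]-B
    X=(D@ax)*1000;Y=(D@np.array([-ax[1],ax[0]]))*1000;Z=P[...,2]*1000
    q=(h[...,2]<80)&(Z>153)&(Z<160)&(abs(Y)<12)&(abs(X)<60)
    if q.sum()>5: print('bar',q.sum(),np.percentile(Y[q],[3,97]).round(1),np.percentile(X[q],[3,97]).round(1),'z',np.median(Z[q]).round(1))
    g=(h[...,1]<60)&(h[...,2]>70)
    for z in (62,74,90,110): 
        q=g&(Z>z)&(Z<z+12)&(abs(Y)<9)&(abs(X)<30)
        if q.sum()>5: print('pillar',z,'X',np.median(X[q]).round(1),'Y',np.percentile(Y[q],[5,95]).round(1),q.sum())
    return c,X,Y,Z,g
E
python3 -c "
from h import *
fin()"
```

```text
t 24.0 tcp [0.5141 0.2002 0.0927] F [-2.1  0.4  5.1] T [0.16 0.57 0.  ] 0.016504919263305544
bar 155 [-9.2 11.4] [-15.5  28.8] z 156.8
pillar 62 X 1.1 Y [-6.2  8.1] 55
pillar 74 X 1.7 Y [-5.8  8.1] 55
pillar 90 X 1.9 Y [-5.3  8.3] 54
pillar 110 X 2.8 Y [-3.6  8.3] 39
```

Call:
drive_tool:
  moves: [0.08,0,0,0,10,0.13,0,-0.02,0,10,0.13,0,-0.02,0,24,0.13,0,-0.02,0,24,0.13,0,-0.02,0,24]

```text
time_s: 24.68
tool_pos: [0.509, 0.1999, 0.0938]
tool_rot: [-177.8, -1.8, -177.8]
force: [0.5, 0.1, -0.1]
grip_width: 0.0236
grasp_force: 0.1
```

```bash
python3 -c "
from h import *
fin()"
```

```text
t 24.675 tcp [0.509  0.1999 0.0938] F [ 0.5  0.1 -0.1] T [ 0.03 -0.02  0.01] 0.023577696337194573
bar 127 [-9.8  8.1] [-25.5  20.4] z 155.6
pillar 62 X -4.5 Y [-8.4  6.5] 57
pillar 74 X -4.5 Y [-8.5  6.8] 60
pillar 90 X -4.6 Y [-8.1  7.5] 60
pillar 110 X -4.4 Y [-6.   7.3] 50
```

Call:
drive_tool:
  moves: [0,0,0,0,10,0,0,0,0,10,0,0,-0.03,0,10,-0.05,0,-0.03,0,10,-0.1,0,-0.03,0,10]
  squeeze: 12

```text
time_s: 25.35
tool_pos: [0.5129, 0.2002, 0.0946]
tool_rot: [-177.8, -1.8, -177.8]
force: [0.0, -0.6, -1.6]
grip_width: 0.0155
grasp_force: 12.0
```

```bash
python3 -c "
from h import *
fin()"
```

```text
t 25.35 tcp [0.5129 0.2002 0.0946] F [ 0.  -0.6 -1.6] T [ 0.04 -0.06 -0.07] 0.015536119564495585
bar 137 [-9.8 11.5] [-21.1  23.8] z 156.9
pillar 62 X -0.7 Y [-6.6  8. ] 56
pillar 74 X -0.7 Y [-6.5  7.6] 56
pillar 90 X -0.7 Y [-5.7  7.8] 59
pillar 110 X -0.1 Y [-4.6  8.6] 41
```

Call:
drive_tool:
  moves: [-0.04,0,0,0,10,-0.08,0,0,0,10,-0.08,0,0,0,10]

```text
time_s: 25.78
tool_pos: [0.5162, 0.2004, 0.0947]
tool_rot: [-177.8, -1.8, -177.8]
force: [-0.2, 0.2, -2.7]
grip_width: 0.0158
grasp_force: 12.0
```

Call:
drive_tool:
  moves: [-0.04,0,0,0,10,-0.07,0,0,0,10,-0.07,0,0,0,10]

```text
time_s: 26.15
tool_pos: [0.519, 0.2004, 0.0946]
tool_rot: [-177.8, -1.8, -177.8]
force: [0.2, 0.3, -1.0]
grip_width: 0.0156
grasp_force: 12.0
```

```bash
python3 -c "
from h import *
fin()"
```

```text
t 26.15 tcp [0.519  0.2004 0.0946] F [ 0.2  0.3 -1. ] T [ 0.07 -0.09 -0.01] 0.015644930005855186
bar 143 [-10.2  11.5] [-13.1  30.2] z 156.9
pillar 62 X 5.4 Y [-6.9  7.6] 59
pillar 74 X 5.5 Y [-6.3  7.9] 57
pillar 90 X 5.6 Y [-5.9  7.4] 58
pillar 110 X 5.5 Y [-5.  8.] 39
```

Call:
drive_tool:
  moves: [-0.03,0,0,0,10,-0.05,0,0,0,10,-0.05,0,0,0,10]

```text
time_s: 26.58
tool_pos: [0.5209, 0.2005, 0.0945]
tool_rot: [-177.8, -1.8, -177.8]
force: [0.0, -0.1, -1.7]
grip_width: 0.0158
grasp_force: 12.0
```

Call:
drive_tool:
  moves: [-0.03,0,0,0,10,-0.05,0,0,0,10,-0.05,0,0,0,10]

```text
time_s: 26.95
tool_pos: [0.5229, 0.2006, 0.0945]
tool_rot: [-177.8, -1.8, -177.8]
force: [-0.2, 0.3, -2.1]
grip_width: 0.0158
grasp_force: 12.0
```

```bash
python3 -c "
from h import *
fin()"
```

```text
t 26.95 tcp [0.5229 0.2006 0.0945] F [-0.2  0.3 -2.1] T [ 0.13 -0.04 -0.01] 0.01584644658876205
bar 142 [-9.2 11.8] [-11.1  33.7] z 156.8
pillar 62 X 9.0 Y [-6.7  7.9] 59
pillar 74 X 9.1 Y [-6.6  8.4] 62
pillar 90 X 9.3 Y [-5.8  7.9] 54
pillar 110 X 9.8 Y [-4.7  7.9] 41
```

Call:
drive_tool:
  moves: [-0.02,0,0,0,10,-0.04,0,0,0,10,-0.04,0,0,0,10]

```text
time_s: 27.38
tool_pos: [0.5241, 0.2007, 0.0943]
tool_rot: [-177.8, -1.9, -177.8]
force: [-1.7, -0.0, -0.7]
grip_width: 0.0161
grasp_force: 12.0
```

Call:
drive_tool:
  moves: [-0.02,0,0,0,10,-0.03,0,0,0,10,-0.03,0,0,0,10]

```text
time_s: 27.75
tool_pos: [0.5257, 0.2008, 0.0947]
tool_rot: [-177.8, -1.8, -177.8]
force: [-1.8, 0.2, 1.9]
grip_width: 0.0159
grasp_force: 12.0
```

```bash
python3 -c "
from h import *
fin()"
```

```text
t 27.75 tcp [0.5257 0.2008 0.0947] F [-1.8  0.2  1.9] T [-0.04  0.7  -0.04] 0.01590285783370633
bar 148 [-10.   11.7] [-6.5 37.2] z 156.8
pillar 62 X 10.4 Y [-7.1  7.9] 65
pillar 74 X 10.9 Y [-6.2  8.1] 54
pillar 90 X 11.2 Y [-5.8  8. ] 60
pillar 110 X 11.9 Y [-4.   7.9] 37
```

Call:
drive_tool:
  moves: [0.02,0,0.02,0,10,0.04,0,0.03,0,10,0.04,0,0.03,0,10]
  squeeze: 4

```text
time_s: 28.18
tool_pos: [0.5244, 0.2006, 0.0937]
tool_rot: [-177.8, -1.8, -177.8]
force: [-1.6, -1.1, 4.6]
grip_width: 0.0157
grasp_force: 4.0
```

```bash
python3 -c "
from h import *
fin()"
```

```text
t 28.175 tcp [0.5244 0.2006 0.0937] F [-1.6 -1.1  4.6] T [-0.2   0.47 -0.  ] 0.015731526686624486
bar 139 [-9.9 11.6] [-7.6 35.4] z 156.4
pillar 62 X 9.6 Y [-6.8  7.6] 56
pillar 74 X 10.1 Y [-6.2  7.5] 59
pillar 90 X 10.2 Y [-5.5  8.1] 63
pillar 110 X 10.7 Y [-3.8  8.2] 37
```

Call:
drive_tool:
  moves: [0.02,0,0,0,10,0.02,0,0,0,17,0.02,0,0,0,20,0.02,0,0,0,24,0.02,0,0,0,24]

```text
time_s: 28.85
tool_pos: [0.5232, 0.2005, 0.093]
tool_rot: [-177.8, -1.8, -177.8]
force: [1.0, -0.2, -1.2]
grip_width: 0.0235
grasp_force: 0.1
```

```bash
python3 -c "
from h import *
fin()"
```

```text
t 28.85 tcp [0.5232 0.2005 0.093 ] F [ 1.  -0.2 -1.2] T [-0.03  0.    0.01] 0.023477059666543242
bar 126 [-9.6  7.6] [-10.6  33.9] z 155.7
pillar 62 X 9.4 Y [-8.3  6.8] 58
pillar 74 X 9.3 Y [-8.2  6.5] 61
pillar 90 X 9.1 Y [-8.2  7. ] 65
pillar 110 X 9.4 Y [-4.2  7.4] 47
```

Call:
drive_tool:
  moves: [0,0,0,0,12,0,0,0,0,10,-0.02,0,0,0,10,-0.04,0,0,0,10,-0.04,0,0,0,10]
  squeeze: 3

```text
time_s: 29.52
tool_pos: [0.5248, 0.2007, 0.0935]
tool_rot: [-177.8, -1.8, -177.8]
force: [-2.1, -0.7, 3.4]
grip_width: 0.0159
grasp_force: 3.0
```

```bash
python3 -c "
from h import *
fin()"
```

```text
t 29.525 tcp [0.5248 0.2007 0.0935] F [-2.1 -0.7  3.4] T [-0.12  0.51 -0.  ] 0.0158895528945983
bar 143 [-10.4  11.7] [-5.5 35.9] z 156.5
pillar 62 X 9.6 Y [-6.7  7.7] 56
pillar 74 X 10.2 Y [-6.4  8.1] 60
pillar 90 X 10.4 Y [-5.5  7.4] 56
pillar 110 X 10.6 Y [-4.1  8.2] 41
```

Call:
drive_tool:
  moves: [0,0,0,0,17,0,0,0,0,19,0,0,0,0,24,0,0,0,0,40,0,0,0,0,40]

```text
time_s: 30.2
tool_pos: [0.5248, 0.2008, 0.0932]
tool_rot: [-177.8, -1.8, -177.8]
force: [0.4, 0.1, -0.4]
grip_width: 0.0356
grasp_force: 0.0
```

Call:
drive_tool:
  moves: [0,0,-0.3,0,42,0,0,-0.9,0,42,0,0,-1.6,0,42,0,0,-2.4,0,42,0,0,-3.2,0,42]

```text
time_s: 30.82
tool_pos: [0.5289, 0.2059, 0.2232]
tool_rot: [-177.9, -1.8, -177.8]
force: [0.2, -0.7, 0.1]
grip_width: 0.042
grasp_force: 0.0
```

```bash
python3 - <<'E'
from h import *
c,X,Y,Z,g=fin()
q=g&(Z>8)&(Z<20)&(abs(Y)<26)&(X>-40)&(X<45);print('foot top seen',q.sum(),np.median(Z[q]) if q.sum() else '',np.percentile(Y[q],[2,98]) if q.sum() else '')
save('s7.png',cv2.resize(c[0][90:290,340:540],None,fx=3,fy=3))
E
```

```text
t 30.825 tcp [0.5289 0.2059 0.2232] F [ 0.2 -0.7  0.1] T [ 0.05 -0.03  0.01] 0.042030502879540875
bar 200 [-9.4  5.5] [-24.5  33.9] z 155.5
pillar 62 X 9.3 Y [-8.6  5.7] 52
pillar 74 X 9.4 Y [-8.6  6.2] 53
pillar 90 X 9.3 Y [-8.7  6.4] 56
pillar 110 X 9.2 Y [-8.8  6.4] 62
foot top seen 24 13.535522400216827 [-5.50057218  3.98551326]
```

View pics/s7.png

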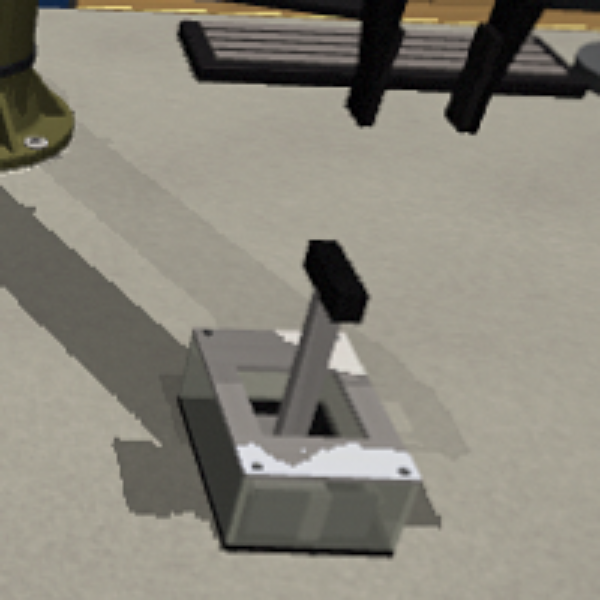

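The stand is upright in the box (pillar foot at about pixel 295,425, bar at 335,280). Its underside is on the floor (bar top at 156 mm) and the hand is clear of it.

```bash
python3 -c "
from cell import env
print(env.sign_off())"
```

```text
the job is handed in; nothing more can be done
None
```

The stand is upright on the box floor, with both ends of its foot under the rim plate and the back end against the stop. The hand let go and is clear, and the job was handed in at about 31 s. The stop contact is judged from the push force (about 2 N), since the plate hides it. Contact force on the box peaked at about 19 N, when the foot caught the plate's back edge on the way in. I did not re-check the cone, bottle and loupe afterwards, but the arm did not work near them.

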